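# Empty the stone tray into the dish and hold it level

## Task

Take the steel sorting tray by its black bridge handle, lift it level off the light box with its three stones still aboard, and tip it over its open end so that all three stones slide into the round white porcelain dish. Then turn the tray level again and finish while still holding it in the gripper, level and still, in free air with its underside at least 10 cm above the bench, ready for the next load. Do not touch the stones with the fingers, spill none of them on the bench, and leave the dish and everything else standing where they are.

Things in the scene. Friction and masses are not known exactly. Their poses are not given: they have to be found in the camera images.
- tray_grip (a point): Centre of the black bridge handle over the middle of the sorting tray, 76 mm above the tray's underside. The handle is a straight flat bar 80 mm long (along the tray's y), 10 mm thick (along x), 22 mm high, with 61 mm free below it to the tray floor. Grip it from above across its thickness, fingers closing along x. Axes: x towards the tray's open end, y along the bar, z up when level.
- tray_lip (a point): Middle of the edge at the tray's open end, on top of its floor: 60 mm along x and 72 mm below the handle's centre, same axes. The tray is bare steel, 120 mm long (x), 80 mm wide (y), floor 4 mm, about 0.22 kg, walls to 22 mm above its underside on the other three sides. The stones leave over this edge and start to slide at 20 to 35 degrees of tip.
- lightbox: Flat light box with aluminium sides and white top, 170 mm (x) by 150 mm (y), 22 mm high, fixed to the bench; the tray stands on its top. Origin at the centre of the underside, z up.
- dish: Round white porcelain dish, open top, outside diameter 144 mm at the rim and 128 mm at the foot, 45 mm high, wall 5 mm, floor 6 mm thick, 0.45 kg, standing loose on the bench. Origin at the centre of the underside, z up.
- core_disc_center (a point): Buff sandstone drill-core disc, 26 mm diameter, 14 mm thick, about 20 g, lying on the tray floor. Point at its centre, z along its axis.
- sawn_block_center (a point): Reddish-brown sawn stone block, 24 by 19 by 14 mm, about 18 g, lying on the tray floor. Point at its centre.
- hex_chip_center (a point): Pale six-sided stone chip, 28 mm across, 13 mm thick, tapering to the top, about 16 g, lying on the tray floor. Point at its centre.
- bin: Bystander: square grey plastic sample bin, 130 by 130 mm, 45 mm high, open, with a brick-red offcut of stone in it; not the dish. Origin at the centre of the underside. It, the dish and the light box may stand in any order side by side.
- petri: Bystander: shallow glass petri dish, 90 mm diameter, 16 mm high. Origin under its centre.
- jar: Bystander: amber glass jar, 52 mm diameter, 65 mm high. Origin under its centre.
- loupe: Bystander: black cylindrical loupe, 40 mm diameter, 30 mm high. Origin under its centre.
- brush: Bystander: brush with wooden handle, 170 mm long, lying near the robot.
- spatula: Bystander: steel spatula with handle, 170 mm long, lying near the robot.

How it is judged (in metres and radians):
On the way, in this order (a step that is already met when the one before it is completed fails the run):
1. the tray is lifted off the light box in the gripper, level (within 14 degrees), its underside 40 mm or more above the bench (18 mm clear of the light box), with all three stones aboard (height (world z) of tray_grip above 0.116 m and angle between tray_grip's own z axis and vertical below 0.25 rad and contact force between the fingers and tray above 1.5 N and x of core_disc_center in the frame of tray_grip between -0.06 and 0.06 m and y of core_disc_center in the frame of tray_grip between -0.04 and 0.04 m and z of core_disc_center in the frame of tray_grip between -0.08 and -0.04 m and x of sawn_block_center in the frame of tray_grip between -0.06 and 0.06 m and y of sawn_block_center in the frame of tray_grip between -0.04 and 0.04 m and z of sawn_block_center in the frame of tray_grip between -0.08 and -0.04 m and x of hex_chip_center in the frame of tray_grip between -0.06 and 0.06 m and y of hex_chip_center in the frame of tray_grip between -0.04 and 0.04 m and z of hex_chip_center in the frame of tray_grip between -0.08 and -0.04 m), for 0.2 s.
2. all three stones lie in the white dish while the tray is still in the gripper (horizontal distance between each of core_disc_center, sawn_block_center, hex_chip_center and dish below 0.062 m and height (world z) of each of core_disc_center, sawn_block_center, hex_chip_center below 0.045 m and contact force between the fingers and tray above 1.5 N), for 0.2 s.
At the end, for the whole second after the job is handed in: All three stones lie in the white dish (centres within 62 mm of its axis and below its rim); the tray hangs in the gripper alone, underside at least 95 mm above the bench, level within 7 degrees, still (under 20 mm/s and 0.12 rad/s), touching nothing but the gripper (all of step 2 and height (world z) of tray_grip above 0.171 m and angle between tray_grip's own z axis and vertical below 0.12 rad and linear speed of tray below 0.02 m/s and angular speed of tray below 0.12 rad/s and contact force between tray and dish below 0.1 N and contact force between tray and lightbox below 0.1 N and contact force between tray and bin below 0.1 N and contact force between tray and jar below 0.1 N and contact force between tray and loupe below 0.1 N and contact force between tray and petri below 0.1 N); the arm keeps its last pose, push and grip.
It fails at once if a stone is spilled on the bench ((height (world z) of core_disc_center below 0.022 m and horizontal distance between core_disc_center and dish above 0.08 m) or (height (world z) of sawn_block_center below 0.022 m and horizontal distance between sawn_block_center and dish above 0.08 m) or (height (world z) of hex_chip_center below 0.022 m and horizontal distance between hex_chip_center and dish above 0.08 m)).
It fails at once if the fingers press on a stone (contact force between the fingers and core_disc above 1 N or contact force between the fingers and sawn_block above 1 N or contact force between the fingers and hex_chip above 1 N).
It fails at once if the dish is shoved by more than 30 mm or tipped (distance of dish from where it was at the start of the episode above 0.03 m or angle between dish's own z axis and vertical above 0.3 rad).
It fails at once if a bystander (bin, petri dish, jar, loupe, brush or spatula) is moved by more than 30 mm (distance of any of bin, petri, jar, loupe, brush, spatula from where it was at the start of the episode above 0.03 m).
It also fails if it takes over 51 s, if anything falls off the work surface, if the arm or the gripper's body presses on something with over 40 N, if the wrist force passes 120 N, or if a joint passes its speed limit or range.

## Robot

A 6-joint arm with a two-finger parallel gripper is mounted at the origin on the work surface. World frame = base frame: x ahead of the robot, y to its left, z up, the work surface at z = 0. Lengths are in mm, angles in degrees, forces in N, time in s.
With the tool pointing down it reaches from about 350 to 850 mm from the base axis. Payload 8.1 kg.
Tool frame: the origin (TCP) lies between the finger pads; the fingertips stand 22 mm ahead of it and the grasp point (between the pads) lies 3 mm ahead of it (r.nose_length is the z of the fingertips in the tool frame, in mm); z points along the fingers, x is the direction in which the jaws open and shut, and the axes are right-handed (so a half turn about z gives the same grasp; the last joint's range is limited). The gripper opens to 85 mm and grips with 20 to 120 N. Pads are 22 mm wide; open, the fingers measure 114 mm over their backs; the gripper's body (76 mm by 85 mm) begins 54 mm behind the grasp point. The pads swing forward as they close: fully open they stand 13 mm farther back than shut.
Start: joints at [-77.372, 7.471, 85.268, -0, 87.261, -4.893], TCP at [180.654, -572.162, 253.292] pointing down, gripper open.
Joint ranges: [-169.43, 169.43], [-51.17, 129.36], [1.28, 143.12], [-76.62, 256.62], [0, 156.53], [-152.29, 152.29]. Speed limits (degrees/s): [136.94, 136.94, 159.86, 180, 180, 180].

## Interface

Orientations are given as [roll, pitch, yaw] about the fixed x, y, z axes, in that order (R = Rz(yaw) Ry(pitch) Rx(roll)).
In Python, from bench import r gives the robot as it stands.
- The arm moves only by the shell command python3 -m jog 'ROWS' [FORCE]. ROWS is JSON, a list of rows, each a list of 5 numbers: the shift along the tool's x, y, z in m, then the turn about the tool's z in degrees, then the opening in per cent of the stroke, from 0 (shut) to 100 (fully open). A call has 1 to 8 rows; each row is the pose to reach, as a shift and turn from the pose measured when the call began, along the tool's axes at that moment; what a row does not reach only later rows make up. A row lasts 1/10 s, in which the tool goes at most 50 mm and 8.59 degrees, less where a joint would pass 70% of its speed; a pose out of reach is approached as far as the arm can. A call with a gripper value outside its range is refused whole. The fingers move at their own pace and stop on an object; FORCE is the grip in N (left out, the last holds). Time passes only in rows, so rows that repeat a pose let the fingers close. It gives the time, the measured TCP pose, the force and the opening at its end, in the units of the state.
- r.sense(): the state, without advancing time (a new reading comes with each control period).
- r.snapshot(name): name is "scene" or "top" or "wrist"; returns a dict with "image" (384x512x3 uint8, red, green, blue), "K" (3x3 intrinsics, pixels), "distortion" ([k1, k2, p1, p2, k3] as OpenCV has them; the pictures are not rectified), "T" (4x4, takes a point from camera to world coordinates); the wrist camera has in their place "tool_from_camera" (4x4, takes a point from camera to tool coordinates, whose origin is the TCP and whose axes are the tool frame's). Camera axes: x right, y down, z forward; pixel columns grow to the right and rows downward; lengths in mm; the calibration is good to about 2 mm. A picture is of the moment at which its call begins: read the wrist's pose just before it. There is no depth.
- r.hand_in(): hands the job in, once; it reports no verdict.
Trained networks look in a picture, given as the dict that the camera call returned (one of the last four; its "shot" number tells which), for a name from the list of things; names that differ only in an ending like _2 or _b are one class to them, and where a whole thing is asked for, a point or a joint stands for the part that bears it (a point fixed in the world has none). Each returns a list of dicts, best first, with "conf" (0 to 1); they miss things now and then, are a little off and sometimes report something else, mostly with a low value. They report only what shows in the picture. A call takes as long as a camera call.
- r.search_frame(picture, label): "bbox" ([left, top, right, bottom] in pixels, round what is visible of it).
- r.pinpoint(picture, label): "uv" ([column, row] in pixels: a listed point, or the origin of a listed thing).
The state is a dict: "time": time; "joint_pos": joint angles; "qd": joint speeds; "joint_efforts": joint torques, N m; "tool_pos": TCP position; "tcp_rot": TCP orientation; "ft_force": force on the tool from outside, world axes, zero at the start; "wrist_torque": the same for the moment, N m; "finger_gap": finger opening in mm.
Only numpy, scipy, OpenCV 4.12 (cv2) and the standard library are available. Lean on these libraries where they do the work, as an engineer would, in place of code of your own. Each camera call takes 0.05 s, during which the arm holds its last target. There are 200 camera calls.

## Working session

There is one attempt and no reset: what is moved stays moved. The work goes in short steps, Python scripts to look and compute and a shell command to move; the robot and the scene stay as the last step left them, time stands still between calls to the robot, and variables do not carry over. Pictures are saved under pics/ and viewed, about 8 in all and at most 12, crops included, and the job is handed in when it is done.

```bash
mkdir -p pics; ls; cat > h.py <<'E'
import numpy as np,cv2
from scipy.spatial.transform import Rotation as Ro
from bench import r
def rot(s): return Ro.from_euler('xyz',s['tcp_rot'],degrees=True).as_matrix()
def shot(name):
    s=r.sense(); p=r.snapshot(name)
    if name=='wrist':
        T=np.eye(4);T[:3,:3]=rot(s);T[:3,3]=s['tool_pos'];p['Tw']=T@np.array(p['tool_from_camera'])
    else: p['Tw']=np.array(p['T'])
    return p
def ray(p,uv):
    d=cv2.undistortPoints(np.array([[uv]],float),np.array(p['K']),np.array(p['distortion']))[0,0]
    T=p['Tw'];return T[:3,3],T[:3,:3]@np.array([d[0],d[1],1])
def at(p,uv,z):
    o,d=ray(p,uv);return (o+d*(z-o[2])/d[2]).round(1)
def save(p,n): cv2.imwrite(f'pics/{n}.png',cv2.cvtColor(p['image'],cv2.COLOR_RGB2BGR))
E
python3 - <<'E'
from h import *
Z=dict(tray_grip=98,tray_lip=26,lightbox=0,dish=0,core_disc_center=33,sawn_block_center=33,hex_chip_center=33,bin=0,petri=0,jar=0,loupe=0,brush=5,spatula=5)
s=r.sense();print(s['tool_pos'],s['tcp_rot'],s['finger_gap'])
for n in('top','scene'):
    p=shot(n);save(p,n)
    print(n,p['Tw'][:3,3])
    for k,z in Z.items():
        for d in r.pinpoint(p,k)[:2]: print(k,np.round(d['uv']),round(d['conf'],2),at(p,d['uv'],z))
import cv2
cv2.imwrite('pics/both.png',np.vstack([cv2.imread('pics/top.png'),cv2.imread('pics/scene.png')])[:, :] )
E
python3 -c "
from bench import r
print([x for x in dir(r) if x[0]!='_'])"
```

```text
pics
[ 180.52868805 -571.6384992   252.23524462] [-1.79992331e+02  1.09300032e-01 -7.24803165e+01] 85.48093930633586
top [ 282.98053957   16.31405234 1332.8119219 ]
tray_grip [158. 213.] 0.67 [500.7 277.5  98. ]
tray_grip [180. 293.] 0.29 [301.1 214.5  98. ]
tray_lip [159. 242.] 0.79 [434.1 286.6  26. ]
tray_lip [356. 290.] 0.71 [ 307.2 -229.8   26. ]
lightbox [170. 223.] 0.56 [489.2 263.9   0. ]
dish [257. 202.] 0.78 [546.2  26.1   0. ]
dish [159. 242.] 0.63 [436.8 290.    0. ]
sawn_block_center [156. 221.] 0.38 [490.7 294.4  33. ]
hex_chip_center [158. 230.] 0.43 [464.2 287.3  33. ]
bin [374. 212.] 0.84 [ 515.4 -293.2    0. ]
petri [224. 126.] 0.89 [766.4 118.6   0. ]
jar [330. 129.] 0.76 [ 755.7 -181.6    0. ]
loupe [171. 136.] 0.48 [737.6 269.1   0. ]
brush [179. 293.] 0.6 [303.5 232.8   5. ]
spatula [355. 292.] 0.68 [ 302.7 -230.3    5. ]
spatula [180. 295.] 0.29 [298.3 231.1   5. ]
scene [1093.13688847 -115.2551843   864.84244935]
tray_grip [359. 155.] 0.91 [493.9 273.   98. ]
tray_lip [352. 155.] 0.65 [434.9 293.1  26. ]
lightbox [130. 154.] 0.6 [ 299.7 -230.3    0. ]
lightbox [352. 182.] 0.57 [495.4 276.3   0. ]
dish [248. 217.] 0.78 [541.8  13.3   0. ]
core_disc_center [360. 183.] 0.56 [525.5 278.2  33. ]
sawn_block_center [357. 171.] 0.65 [490.4 284.5  33. ]
sawn_block_center [350. 164.] 0.29 [467.  274.1  33. ]
hex_chip_center [360. 157.] 0.63 [449.4 306.4  33. ]
hex_chip_center [348. 162.] 0.49 [460.8 271.4  33. ]
bin [113. 230.] 0.64 [ 513.2 -281.8    0. ]
petri [325. 299.] 0.74 [763.  122.3   0. ]
petri [350. 160.] 0.33 [430.2 293.6  -0. ]
jar [168. 328.] 0.98 [ 756.1 -187.9    0. ]
jar [348. 154.] 0.61 [409.6 296.6   0. ]
loupe [384. 272.] 0.97 [731.8 258.8   0. ]
brush [309. 127.] 0.76 [305.3 226.1   5. ]
spatula [129. 153.] 0.78 [ 300.4 -232.3    5. ]
['PlanningError', 'hand_in', 'nose_length', 'pinpoint', 'search_frame', 'sense', 'snapshot']
```

View pics/top.png

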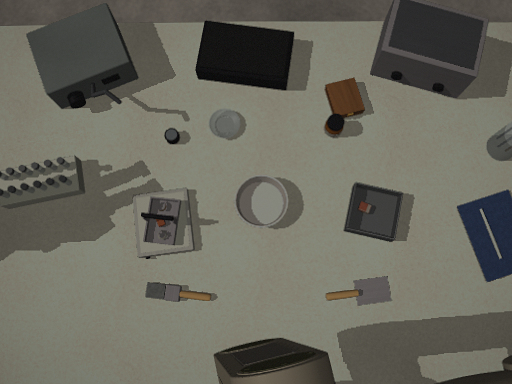

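View pics/scene.png

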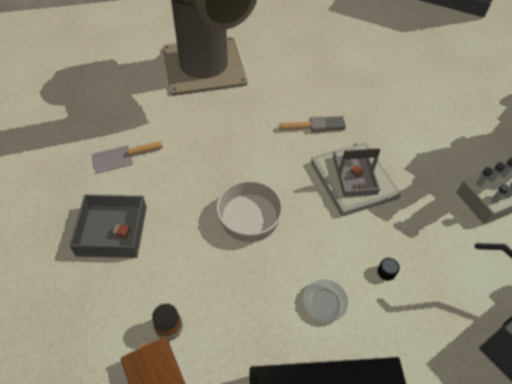

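```bash
python3 -m jog '[[-0.29,-0.27,-0.02,-68,100],[-0.29,-0.27,-0.02,-68,100],[-0.29,-0.27,-0.02,-68,100],[-0.29,-0.27,-0.02,-68,100],[-0.29,-0.27,-0.02,-68,100],[-0.29,-0.27,-0.02,-68,100],[-0.29,-0.27,-0.02,-68,100],[-0.29,-0.27,-0.02,-68,100]]'; python3 -c "
from h import *
s=r.sense();print(s['joint_pos'],s['tcp_rot'])"
```

```text
time: 2.2
tool_pos: [351.3, -212.4, 273.7]
tcp_rot: [180.0, -0.1, -4.1]
ft_force: [0.9, -0.6, -0.6]
finger_gap: 85.5
[-3.83273738e+01 -2.37266799e+01  1.11438123e+02  9.91595821e-03
  9.22198146e+01 -3.41910423e+01] [ 1.79969566e+02 -6.24292094e-02 -4.13592492e+00]
```

```bash
python3 -m jog '[[0.1,-0.4,-0.03,0,100],[0.1,-0.4,-0.03,0,100],[0.1,-0.4,-0.03,0,100],[0.1,-0.4,-0.03,0,100],[0.1,-0.45,-0.03,0,100],[0.1,-0.49,-0.03,0,100],[0.1,-0.49,-0.03,0,100],[0.1,-0.49,-0.03,0,100]]'; python3 -m jog '[[0,-0.05,0,0,100],[0,-0.05,0,0,100]]'; python3 - <<'E'
from h import *
Z=dict(tray_grip=98,tray_lip=26,core_disc_center=33,sawn_block_center=33,hex_chip_center=33,dish=0)
s=r.sense();print(s['tool_pos'],s['tcp_rot'],s['joint_pos'])
p=shot('wrist');save(p,'w1')
print(p['Tw'].round(2))
for k,z in Z.items():
    for d in r.pinpoint(p,k)[:2]: print(k,np.round(d['uv']),round(d['conf'],2),at(p,d['uv'],z))
E
```

```text
time: 3.0
tool_pos: [462.0, 171.1, 298.8]
tcp_rot: [180.0, -0.1, -4.1]
ft_force: [0.2, -0.9, 0.9]
finger_gap: 85.0
time: 3.2
tool_pos: [464.9, 226.2, 298.5]
tcp_rot: [-179.9, -0.1, -3.8]
ft_force: [-0.2, -0.7, 1.1]
finger_gap: 85.2
[464.90794475 226.22452562 298.48883634] [-1.79915852e+02 -7.50868761e-02 -3.80382778e+00] [ 2.02335746e+01 -6.41914390e+00  9.45583381e+01  4.62872055e-02
  9.17579537e+01  2.40388088e+01]
[[ 1.0000e+00 -7.0000e-02 -2.0000e-02  4.6851e+02]
 [-7.0000e-02 -9.6000e-01 -2.6000e-01  2.9312e+02]
 [ 0.0000e+00  2.6000e-01 -9.6000e-01  4.1863e+02]
 [ 0.0000e+00  0.0000e+00  0.0000e+00  1.0000e+00]]
tray_grip [275. 107.] 0.83 [490.9 280.5  98. ]
tray_lip [216. 105.] 0.64 [430.5 284.2  26. ]
core_disc_center [306.  98.] 0.38 [529.9 285.7  33. ]
sawn_block_center [267. 104.] 0.79 [486.7 281.3  33. ]
dish [314. 298.] 0.8 [539.5  14.8   0. ]
```

View pics/w1.png

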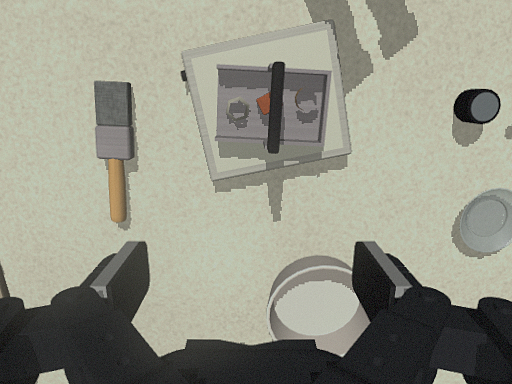

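```bash
for i in 1 2 3; do python3 -m jog '[[0,0,-0.4,0,100],[0,0,-0.4,0,100],[0,0,-0.4,0,100],[0,0,-0.4,0,100],[0,0,-0.4,0,100],[0,0,-0.4,0,100],[0,0,-0.4,0,100],[0,0,-0.4,0,100]]'; python3 -c "
from h import *
s=r.sense();print(s['joint_pos'].round(1),s['tcp_rot'])"; done
```

```text
time: 4.35
tool_pos: [464.5, 218.6, 691.9]
tcp_rot: [-179.9, -0.4, -4.3]
ft_force: [-0.0, 0.1, 2.4]
finger_gap: 85.2
[ 1.950e+01  1.270e+01  3.120e+01 -1.000e-01  1.358e+02  2.380e+01] [-179.9272817    -0.35789974   -4.34936106]
time: 5.15
tool_pos: [365.7, 172.5, 813.0]
tcp_rot: [-179.2, -1.7, -4.4]
ft_force: [-0.3, 0.3, 0.8]
finger_gap: 85.2
[ 17.9  20.3   1.4   0.2 156.5  22.4] [-179.24267469   -1.67666655   -4.38092336]
time: 5.95
tool_pos: [343.0, 163.0, 832.2]
tcp_rot: [-178.2, -4.3, -4.4]
ft_force: [0.1, 0.5, -0.5]
finger_gap: 85.6
[ 17.6  17.5   1.4   0.3 156.5  22.2] [-178.1619553    -4.28543872   -4.43797119]
```

```bash
python3 -m jog --help 2>&1 | head -30
```

```text
invalid input: not JSON, or not a number
```

```bash
for i in 1 2 3; do python3 -m jog '[[0.36,-0.17,0.15,0,100],[0.36,-0.17,0.15,0,100],[0.36,-0.17,0.15,0,100],[0.36,-0.17,0.15,0,100],[0.36,-0.17,0.15,0,100],[0.36,-0.17,0.15,0,100],[0.36,-0.17,0.15,0,100],[0.36,-0.17,0.15,0,100]]'; python3 -c "
from h import *
s=r.sense();print(s['joint_pos'].round(1),rot(s)[:,2].round(3))"; done
```

```text
time: 6.75
tool_pos: [612.4, 262.3, 655.1]
tcp_rot: [-177.5, -5.6, -4.5]
ft_force: [0.5, -0.3, 0.1]
finger_gap: 85.5
[ 18.7  38.1   1.4   0.2 134.3  23.2] [ 0.1    0.036 -0.994]
time: 7.55
tool_pos: [768.7, 317.2, 473.4]
tcp_rot: [-176.5, -7.5, -4.6]
ft_force: [0.7, -0.2, 0.6]
finger_gap: 85.4
[ 18.8  53.    1.4   0.3 117.3  23.3] [ 0.135  0.051 -0.99 ]
time: 8.35
tool_pos: [857.7, 346.5, 322.9]
tcp_rot: [-175.3, -9.9, -4.8]
ft_force: [-0.4, 0.3, 0.1]
finger_gap: 85.4
[ 18.7  63.7   1.3   0.5 104.1  23.2] [ 0.177  0.068 -0.982]
```

```bash
cat > st.py <<'E'
from h import *
s=r.sense();R=rot(s);print(s['joint_pos'].round(1),R[:,2].round(3),'tilt',np.degrees(np.arccos(-R[2,2])).round(1))
E
for i in 1 2 3; do python3 -m jog '[[0.36,-0.17,0,0,100],[0.36,-0.17,0,0,100]]'|sed -n 1,2p; python3 st.py; done;for i in 1 2 3; do python3 -m jog '[[0.36,-0.17,0,0,100]]'|sed -n 1,2p; python3 st.py; done
```

```text
time: 8.55
tool_pos: [877.2, 352.6, 313.8]
[ 18.6  64.5   1.3   0.6 100.6  23.1] [ 0.219  0.085 -0.972] tilt 13.6
time: 8.75
tool_pos: [895.2, 358.0, 309.2]
[18.5 65.1  1.3  0.8 97.3 23. ] [ 0.261  0.101 -0.96 ] tilt 16.3
time: 8.95
tool_pos: [911.4, 363.0, 308.8]
[18.4 65.4  1.3  0.9 94.4 23. ] [ 0.302  0.118 -0.946] tilt 18.9
time: 9.05
tool_pos: [922.4, 366.6, 311.5]
[18.4 65.5  1.3  1.1 92.3 22.9] [ 0.332  0.13  -0.934] tilt 20.9
time: 9.15
tool_pos: [933.2, 370.3, 316.6]
[18.3 65.5  1.3  1.2 90.3 22.9] [ 0.363  0.142 -0.921] tilt 22.9
time: 9.25
tool_pos: [943.4, 373.6, 323.4]
[18.3 65.4  1.3  1.3 88.3 22.9] [ 0.394  0.154 -0.906] tilt 25.0
```

```bash
cat > w.py <<'E'
# world delta (mm) to tool axes (m)
import sys
from h import *
R=rot(r.sense())
for a in sys.argv[1:]: print(a,(R.T@np.array(eval(a))/1000).round(3))
E
python3 w.py '[-360,-140,50]' '[-600,-233,50]' '[0,0,100]'; python3 -c "
from h import *
s=r.sense();print(s['tool_pos'],rot(s).round(2))
p=shot('top')"
```

```text
[-360,-140,50] [-0.297  0.142 -0.209]
[-600,-233,50] [-0.507  0.242 -0.317]
[0,0,100] [ 0.038 -0.018 -0.091]
[943.35060025 373.64828288 323.36833323] [[ 0.92 -0.04  0.39]
 [-0.11 -0.98  0.15]
 [ 0.38 -0.18 -0.91]]
```

```bash
python3 -m jog '[[-0.5,0.24,-0.31,0,100],[-0.5,0.24,-0.31,0,100],[-0.5,0.24,-0.31,0,100],[-0.5,0.24,-0.31,0,100],[-0.5,0.24,-0.31,0,100],[-0.5,0.24,-0.31,0,100],[-0.5,0.24,-0.31,0,100],[-0.5,0.24,-0.31,0,100]]'|sed -n 1,2p; python3 st.py; python3 -m jog '[[-0.3,0.14,-0.17,0,100],[-0.3,0.14,-0.17,0,100],[-0.3,0.14,-0.17,0,100],[-0.3,0.14,-0.17,0,100]]'|sed -n 1,2p; python3 st.py;  for i in 1 2 3; do python3 -m jog '[[-0.3,0.14,-0.17,0,100]]'|sed -n 1,2p; python3 st.py; done
```

```text
time: 10.1
tool_pos: [664.3, 264.4, 350.3]
[16.6  1.6 84.8  2.2 68.5 20.6] [ 0.397  0.155 -0.905] tilt 25.2
time: 10.5
tool_pos: [477.6, 193.7, 357.1]
[ 14.4 -31.  111.2   3.1  74.7  18.6] [ 0.397  0.155 -0.905] tilt 25.2
time: 10.6
tool_pos: [430.9, 176.1, 358.9]
[ 13.4 -40.  116.6   3.4  78.4  17.8] [ 0.396  0.155 -0.905] tilt 25.2
time: 10.7
tool_pos: [384.2, 158.4, 360.5]
[ 12.  -49.4 121.4   4.   83.2  16.7] [ 0.396  0.155 -0.905] tilt 25.2
time: 10.8
tool_pos: [362.4, 151.4, 364.7]
[ 11.9 -51.2 121.3   3.7  87.2  16.8] [ 0.364  0.143 -0.92 ] tilt 23.0
```

```bash
for i in 1 2 3 4 5 6 7 8; do python3 -m jog '[[-0.3,0.14,-0.15,0,100]]'|sed -n 1,2p; python3 st.py; done
```

```text
time: 10.9
tool_pos: [346.3, 147.0, 375.6]
[ 12.2 -51.1 119.5   3.2  91.1  17.2] [ 0.33   0.129 -0.935] tilt 20.7
time: 11.0
tool_pos: [329.3, 142.8, 390.5]
[ 12.7 -51.2 117.5   2.7  95.2  17.7] [ 0.299  0.115 -0.947] tilt 18.7
time: 11.1
tool_pos: [311.3, 138.9, 406.9]
[ 13.3 -51.2 115.3   2.1  99.3  18.4] [ 0.268  0.1   -0.958] tilt 16.7
time: 11.2
tool_pos: [291.9, 135.0, 425.6]
[ 14.1 -51.2 112.9   1.5 103.6  19.1] [ 0.239  0.086 -0.967] tilt 14.7
time: 11.3
tool_pos: [270.7, 131.3, 446.8]
[ 15.2 -51.2 110.3   0.8 108.   20. ] [ 0.212  0.072 -0.975] tilt 12.9
time: 11.4
tool_pos: [247.6, 127.6, 470.2]
[ 1.660e+01 -5.120e+01  1.074e+02  1.000e-01  1.125e+02  2.120e+01] [ 0.187  0.057 -0.981] tilt 11.3
time: 11.5
tool_pos: [222.0, 124.0, 495.4]
[ 18.4 -51.2 104.2  -0.7 117.2  22.7] [ 0.164  0.043 -0.985] tilt 9.8
time: 11.6
tool_pos: [193.7, 120.5, 522.0]
[ 21.1 -51.2 100.8  -1.7 122.   24.9] [ 0.145  0.029 -0.989] tilt 8.5
```

```bash
python3 w.py '[140,50,-210]' '[-300,-100,-80]'
```

```text
[140,50,-210] [ 0.104 -0.052  0.229]
[-300,-100,-80] [-0.299  0.127  0.033]
```

```bash
python3 -m jog '[[0.1,-0.05,0.23,0,100],[0.1,-0.05,0.23,0,100],[0.1,-0.05,0.23,0,100],[0.1,-0.05,0.23,0,100],[0.1,-0.05,0.23,0,100]]'|sed -n 1,2p; python3 st.py;  for i in 1 2 3 4 ; do python3 -m jog '[[-0.3,0.13,0.03,0,100]]'|sed -n 1,2p; python3 st.py; done
```

```text
time: 12.1
tool_pos: [328.0, 167.9, 313.0]
[ 20.4 -40.3 118.6  -1.3  93.3  24.9] [ 0.146  0.03  -0.989] tilt 8.6
time: 12.2
tool_pos: [282.0, 151.8, 284.2]
[ 20.6 -47.4 125.2  -1.4  96.4  25.1] [ 0.104  0.014 -0.994] tilt 6.0
time: 12.3
tool_pos: [250.6, 146.4, 287.1]
[ 22.2 -50.9 126.5  -1.8 100.7  26.7] [ 0.072 -0.004 -0.997] tilt 4.1
time: 12.4
tool_pos: [230.9, 149.7, 287.3]
[ 25.1 -51.1 126.5  -2.4 103.1  29.5] [ 0.041 -0.025 -0.999] tilt 2.7
time: 12.5
tool_pos: [210.5, 155.8, 287.2]
[ 28.9 -51.2 126.6  -2.9 105.3  33.2] [ 0.013 -0.048 -0.999] tilt 2.8
```

```bash
python3 - <<'E'
from h import *
s=r.sense();print(s['tool_pos'],s['tcp_rot'])
# old pose for w1
p=shot('wrist');T=np.eye(4);T[:3,:3]=Ro.from_euler('xyz',[-179.916,-.075,-3.804],degrees=True).as_matrix();T[:3,3]=[464.9,226.2,298.5]
p['Tw']=T@np.array(p['tool_from_camera'])
for a,b,z in[((278,63),(273.5,152),109),((218,67),(330,72),44),((218,140),(322,145),44)]:
    A,B=at(p,a,z),at(p,b,z);print(A,B,(A+B)/2,np.degrees(np.arctan2(*(B-A)[1::-1])))
E
python3 w.py '[282,123,-95]' '[1000,0,0]'
```

```text
[210.54248243 155.75113182 287.18385834] [177.34740147  -0.99202051  -5.08040983]
[494.5 317.5 109. ] [486.7 241.1 109. ] [490.6 279.3 109. ] -95.82937146853742
[437.7 322.9  44. ] [553.6 310.4  44. ] [495.65 316.65  44.  ] -6.1556474330159725
[430.9 247.4  44. ] [544.  234.4  44. ] [487.45 240.9   44.  ] -6.556946498163387
[282,123,-95] [ 0.269 -0.152  0.092]
[1000,0,0] [ 0.996 -0.089  0.01 ]
```

```bash
python3 -m jog '[[0.269,-0.152,0.05,1,100],[0.269,-0.152,0.092,1,100],[0.269,-0.152,0.092,1,100],[0.269,-0.152,0.092,1,100],[0.269,-0.152,0.092,1,100],[0.269,-0.152,0.092,1,100],[0.269,-0.152,0.092,1,100],[0.269,-0.152,0.092,1,100]]'; python3 - <<'E'
from h import *
s=r.sense();print(s['tool_pos'],s['tcp_rot'])
p=shot('wrist');save(p,'w2')
for k,z in dict(tray_grip=98,tray_lip=26).items():
    for d in r.pinpoint(p,k)[:2]: print(k,np.round(d['uv']),round(d['conf'],2),at(p,d['uv'],z))
E
```

```text
time: 13.35
tool_pos: [492.3, 279.6, 189.9]
tcp_rot: [177.2, -0.7, -6.1]
ft_force: [-1.3, -0.3, 0.1]
finger_gap: 85.5
[492.32731187 279.56069101 189.9281869 ] [177.20741911  -0.72350393  -6.06457306]
tray_grip [249. 194.] 0.63 [492.4 280.3  98. ]
tray_lip [175. 164.] 0.8 [431.5 288.2  26. ]
```

View pics/w2.png

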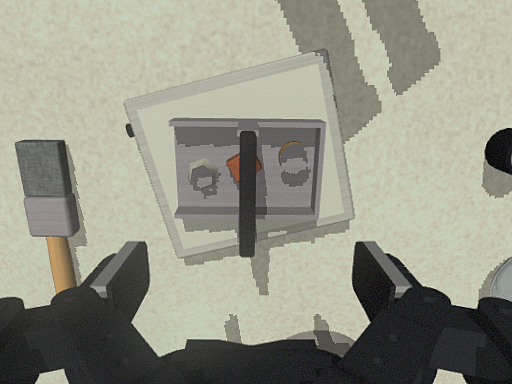

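```bash
python3 -m jog '[[0,-0.002,0.04,0,100],[0,-0.004,0.075,0,100],[-0.001,-0.004,0.087,0,100],[-0.001,-0.004,0.087,0,100],[-0.001,-0.004,0.087,0,0],[-0.001,-0.004,0.087,0,0],[-0.001,-0.004,0.087,0,0],[-0.001,-0.004,0.087,0,0]]' 70; python3 -m jog '[[0,0,0,0,0],[0,0,0,0,0],[0,0,0,0,0],[0,0,0,0,0]]'; python3 st.py
```

```text
time: 14.3
tool_pos: [491.8, 279.7, 106.9]
tcp_rot: [177.4, -1.0, -6.0]
ft_force: [0.0, -1.1, 0.3]
finger_gap: 28.4
time: 14.7
tool_pos: [492.3, 279.9, 107.5]
tcp_rot: [177.4, -1.0, -6.0]
ft_force: [-0.2, -0.7, 5.7]
finger_gap: 8.2
[26.1  9.7 98.6 -2.9 72.3 33.1] [ 0.013 -0.047 -0.999] tilt 2.8
```

```bash
python3 -m jog '[[0,0,-0.006,0,0],[0,0,-0.016,0,0],[0,0,-0.030,0,0],[0,0,-0.050,0,0],[0,0,-0.075,0,0],[0,0,-0.1,0,0],[0,0,-0.115,0,0],[0,0,-0.12,0,0]]'; python3 st.py; python3 - <<'E'
from h import *
p=shot('wrist');q=shot('scene')
cv2.imwrite('pics/l1.png',cv2.cvtColor(np.hstack([p['image'][40:340,100:420],cv2.resize(q['image'][80:230,270:430],None,fx=2,fy=2)]),cv2.COLOR_RGB2BGR))
E
```

```text
time: 15.5
tool_pos: [491.7, 286.1, 230.3]
tcp_rot: [177.5, -1.2, -6.0]
ft_force: [0.7, 0.7, -2.6]
finger_gap: 8.8
[26.7  3.8 91.6 -2.7 84.9 33. ] [ 0.017 -0.045 -0.999] tilt 2.8
```

View pics/l1.png

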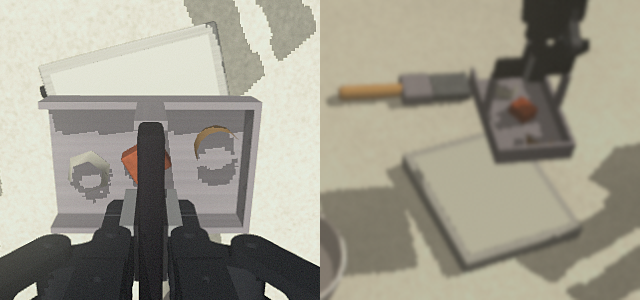

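```bash
python3 -m jog '[[0.008,0,-0.005,4,0],[0.024,0.001,-0.014,12,0],[0.046,0.002,-0.026,20,0],[0.072,0.003,-0.04,28,0],[0.1,0.004,-0.055,36,0],[0.124,0.005,-0.068,44,0],[0.142,0.006,-0.078,52,0],[0.15,0.006,-0.082,58,0]]'|sed -n 1,3p; python3 st.py; python3 w.py '[155,-23,85]'
```

```text
time: 16.4
tool_pos: [639.6, 266.8, 311.6]
tcp_rot: [179.5, -2.8, -64.4]
[19.8 21.8 62.6 -2.8 95.9 84. ] [ 0.013 -0.047 -0.999] tilt 2.8
[155,-23,85] [ 0.092 -0.129 -0.082]
```

```bash
python3 -m jog '[[0.005,-0.007,-0.005,4,0],[0.015,-0.021,-0.014,12,0],[0.029,-0.04,-0.026,20,0],[0.046,-0.063,-0.04,28,0],[0.062,-0.086,-0.055,36,0],[0.076,-0.107,-0.068,44,0],[0.087,-0.122,-0.078,52,0],[0.092,-0.129,-0.082,60,0]]'|sed -n 1,3p; python3 st.py; python3 w.py '[400,110,0]' '[300,150,0]'
```

```text
time: 17.2
tool_pos: [790.4, 241.4, 391.0]
tcp_rot: [-177.9, -1.9, -122.4]
[ 14.6  58.7   1.3  -3.2 119.9 135.4] [ 0.013 -0.047 -0.999] tilt 2.8
[400,110,0] [-0.307 -0.279  0.   ]
[300,150,0] [-0.287 -0.173 -0.003]
```

```bash
for i in 1 2 3 4 5 6 7; do python3 -m jog '[[-0.3,-0.26,0,0,0]]'|sed -n 1,2p; python3 st.py; done; python3 w.py '[400,110,0]'
```

```text
time: 17.3
tool_pos: [806.2, 244.4, 368.9]
[ 14.5  60.    1.7  -3.1 117.3 135.8] [ 0.029 -0.042 -0.999] tilt 2.9
time: 17.4
tool_pos: [821.8, 248.7, 355.2]
[ 14.5  61.    1.6  -2.9 114.8 135.9] [ 0.055 -0.034 -0.998] tilt 3.7
time: 17.5
tool_pos: [837.0, 252.4, 342.5]
[ 14.4  61.9   1.5  -2.8 112.3 136. ] [ 0.083 -0.025 -0.996] tilt 5.0
time: 17.6
tool_pos: [851.9, 256.0, 331.4]
[ 14.4  62.8   1.5  -2.6 109.8 136. ] [ 0.111 -0.016 -0.994] tilt 6.4
time: 17.7
tool_pos: [866.4, 259.5, 321.8]
[ 14.3  63.5   1.5  -2.5 107.3 136. ] [ 0.14  -0.007 -0.99 ] tilt 8.1
time: 17.8
tool_pos: [880.3, 263.0, 314.0]
[ 14.3  64.1   1.5  -2.4 104.9 136.1] [ 0.17   0.002 -0.986] tilt 9.8
time: 17.9
tool_pos: [893.6, 266.4, 308.0]
[ 14.3  64.6   1.5  -2.2 102.5 136.1] [ 0.199  0.012 -0.98 ] tilt 11.5
[400,110,0] [-0.303 -0.272  0.081]
```

```bash
python3 w.py '[300,40,150]'; for i in 1 2 3 4 5 6 7; do python3 -m jog '[[-0.23,-0.22,-0.1,0,0]]'|sed -n 2p; python3 st.py; done; python3 w.py '[300,40,100]'
```

```text
[300,40,150] [-0.209 -0.251 -0.087]
tool_pos: [901.5, 266.9, 313.8]
[ 14.1  64.3   1.6  -2.1 101.2 135.9] [ 0.225  0.02  -0.974] tilt 13.0
tool_pos: [908.8, 266.8, 329.0]
[ 13.9  63.6   1.4  -1.9 100.1 135.7] [ 0.257  0.03  -0.966] tilt 15.0
tool_pos: [916.8, 267.2, 344.7]
[ 13.8  62.8   1.3  -1.7  98.7 135.6] [ 0.292  0.041 -0.955] tilt 17.2
tool_pos: [924.7, 267.9, 360.4]
[ 13.7  62.1   1.3  -1.6  97.3 135.5] [ 0.328  0.051 -0.943] tilt 19.4
tool_pos: [932.2, 268.7, 376.6]
[ 13.6  61.3   1.3  -1.4  95.9 135.4] [ 0.363  0.062 -0.93 ] tilt 21.6
tool_pos: [939.1, 269.5, 393.3]
[ 13.5  60.5   1.3  -1.3  94.5 135.3] [ 0.396  0.072 -0.915] tilt 23.8
tool_pos: [945.0, 270.1, 410.9]
[ 13.4  59.6   1.3  -1.1  93.2 135.2] [ 0.429  0.082 -0.9  ] tilt 25.9
[300,40,100] [-0.203 -0.242  0.042]
```

```bash
for i in 1 2 3 4 5 6 7 8; do python3 -m jog '[[-0.21,-0.23,0.02,0,0]]'|sed -n 1,2p; python3 st.py; done; python3 - <<'E'
from h import *
p=shot('wrist');save(p,'t1')
s=r.sense();print(s['tool_pos'],rot(s).round(3),s['finger_gap'])
q=shot('top')
for d in r.pinpoint(q,'dish')[:2]: print(d['uv'],d['conf'],at(q,d['uv'],0))
for d in r.search_frame(q,'dish')[:2]: b=d['bbox'];c=[(b[0]+b[2])/2,(b[1]+b[3])/2];print(b,at(q,c,45))
E
```

```text
time: 18.7
tool_pos: [958.5, 269.7, 418.2]
[ 13.1  59.6   1.3  -0.8  90.8 134.9] [ 0.465  0.093 -0.88 ] tilt 28.3
time: 18.8
tool_pos: [972.5, 268.3, 421.2]
[ 12.7  59.8   1.3  -0.5  88.3 134.6] [ 0.497  0.102 -0.861] tilt 30.5
time: 18.9
tool_pos: [984.7, 267.0, 427.2]
[ 12.4  59.9   1.4  -0.3  86.1 134.3] [ 0.528  0.111 -0.842] tilt 32.7
time: 19.0
tool_pos: [995.7, 265.6, 435.4]
[ 12.1  59.8   1.4   0.   84.  134. ] [ 0.558  0.12  -0.821] tilt 34.8
time: 19.1
tool_pos: [1005.6, 264.3, 445.3]
[ 11.8  59.6   1.4   0.3  82.  133.8] [ 0.588  0.128 -0.799] tilt 37.0
time: 19.2
tool_pos: [1014.5, 262.9, 456.7]
[ 11.5  59.4   1.4   0.6  80.2 133.5] [ 0.616  0.136 -0.776] tilt 39.1
time: 19.3
tool_pos: [1022.5, 261.5, 469.4]
[ 11.3  59.1   1.4   0.8  78.4 133.3] [ 0.643  0.143 -0.753] tilt 41.2
time: 19.4
tool_pos: [1029.6, 260.0, 483.6]
[ 11.1  58.7   1.4   1.1  76.7 133.1] [ 0.669  0.15  -0.728] tilt 43.3
[1030.13947283  259.36285485  486.92018109] [[-0.339 -0.657  0.673]
 [-0.807  0.571  0.15 ]
 [-0.483 -0.492 -0.724]] 8.421582038663294
[259.3, 205.4] 0.75 [536.5  20.4   0. ]
[223.7, 121.5] 0.44 [779.4 120.2   0. ]
[233.8, 175.2, 289.6, 228.8] [537.   13.9  45. ]
```

View pics/t1.png

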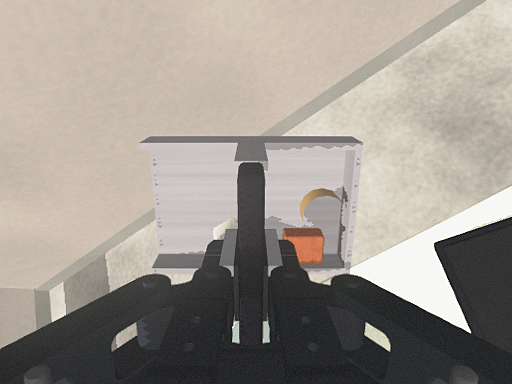

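```bash
python3 w.py '[-260,-136,-125]' '[-473,-247,-190]'
```

```text
[-260,-136,-125] [ 0.259  0.155 -0.103]
[-473,-247,-190] [ 0.453  0.265 -0.214]
```

```bash
python3 -m jog '[[0.014,0.008,-0.006,0,0],[0.036,0.021,-0.017,0,0],[0.068,0.04,-0.032,0,0],[0.1,0.058,-0.047,0,0],[0.136,0.08,-0.064,0,0],[0.172,0.1,-0.081,0,0],[0.208,0.122,-0.098,0,0],[0.24,0.14,-0.113,0,0]]'|sed -n 1,2p;python3 st.py; python3 -c "
from h import *
s=r.sense();d=np.array([557,12,260])-s['tool_pos'];print(d,(rot(s).T@d/1000).round(3))"
```

```text
time: 20.4
tool_pos: [788.2, 135.0, 385.8]
[  3.3   1.4  87.5   8.5  48.7 122. ] [ 0.666  0.15  -0.73 ] tilt 43.1
[-231.22067891 -123.03725288 -125.80575481] [ 0.239  0.144 -0.081]
```

```bash
python3 -m jog '[[0.02,0.012,-0.007,0,0],[0.052,0.031,-0.018,-5,0],[0.09,0.054,-0.03,-12,0],[0.13,0.078,-0.044,-20,0],[0.17,0.102,-0.058,-28,0],[0.205,0.124,-0.07,-36,0],[0.23,0.138,-0.078,-42,0],[0.239,0.144,-0.081,-44,0]]'|sed -n 1,2p;python3 st.py; python3 -c "
from h import *
s=r.sense();R=rot(s);d=np.array([557,12,168])-s['tool_pos'];print(d,(R.T@d/1000).round(3),(-R[:,0]).round(2))
p=shot('scene');save(p,'s2')"
```

```text
time: 21.2
tool_pos: [554.3, 11.1, 257.4]
[-16.  -36.9 131.4  25.5  49.3  51.2] [ 0.664  0.15  -0.733] tilt 42.9
[  2.66661524   0.87185243 -89.42525413] [0.    0.059 0.067] [-0.22  0.98  0.  ]
```

View pics/s2.png

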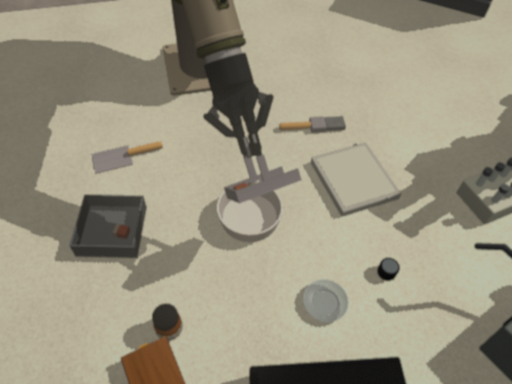

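```bash
python3 -m jog '[[0,0.006,0.007,0,0],[0,0.018,0.02,0,0],[0,0.032,0.036,0,0],[0,0.046,0.052,0,0],[0,0.056,0.063,0,0],[0,0.059,0.067,0,0],[0,0.059,0.067,0,0]]'|sed -n 1,4p;python3 st.py
```

```text
time: 21.95
tool_pos: [556.2, 12.5, 167.0]
tcp_rot: [-137.2, 0.3, -77.5]
ft_force: [0.7, -0.2, -2.3]
[-15.7 -29.9 136.8  31.4  38.4  43.1] [ 0.662  0.151 -0.734] tilt 42.8
```

```bash
python3 -m jog '[[0,0,0,-8.5,0],[0,0,0,-17,0],[0,0,0,-25.5,0],[0,0,0,-34,0],[0,0,0,-42.5,0],[0,0,0,-51,0],[0,0,0,-59.5,0],[0,0,0,-68,0]]'|sed -n 1,3p;python3 -m jog '[[0,0,0,-8.5,0],[0,0,0,-17,0],[0,0,0,-22,0],[0,0,0,-22,0],[0,0,0,-22,0]]'|sed -n 1,3p;python3 st.py; python3 - <<'E'
from h import *
p=shot('scene');w=shot('wrist');print(rot(r.sense())[:,0])
cv2.imwrite('pics/d1.png',cv2.cvtColor(np.hstack([cv2.resize(p['image'][110:260,190:320],None,fx=2.56,fy=2.56),w['image'][:,60:452]]),cv2.COLOR_RGB2BGR))
E
```

```text
time: 22.75
tool_pos: [557.3, 12.4, 169.0]
tcp_rot: [-160.8, -39.1, -16.1]
time: 23.25
tool_pos: [558.1, 12.3, 170.5]
tcp_rot: [-179.9, -43.0, 12.6]
[-15.6 -30.  136.6  31.4  38.4 -47. ] [ 0.665  0.15  -0.731] tilt 43.0
[0.71413773 0.15962293 0.68156278]
```

View pics/d1.png

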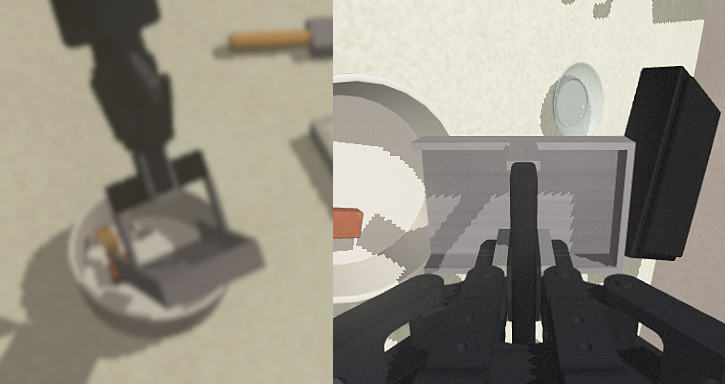

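```bash
python3 w.py '[0,0,180]' '[10,0,120]'; python3 -m jog '[[0.08,0,-0.088,0,0],[0.08,0,-0.088,0,0],[0.08,0,-0.088,0,0],[0.08,0,-0.088,0,0],[0.08,0,-0.088,0,0]]'|sed -n 1,3p;python3 st.py; python3 - <<'E'
from h import *
p=shot('scene');w=shot('top');v=shot('wrist')
for k in('core_disc_center','sawn_block_center','hex_chip_center','dish'):
    for n,q in(('s',p),('t',w),('w',v)):
        for d in r.pinpoint(q,k)[:2]: print(k,n,np.round(d['uv']),round(d['conf'],2),at(q,d['uv'],0 if k=='dish' else 13))
cv2.imwrite('pics/d2.png',cv2.cvtColor(np.hstack([cv2.resize(p['image'][110:260,190:320],None,fx=2.56,fy=2.56),v['image'][:,60:452]]),cv2.COLOR_RGB2BGR))
E
```

```text
[0,0,180] [ 0.123 -0.    -0.132]
[10,0,120] [ 0.089  0.002 -0.081]
time: 23.85
tool_pos: [556.2, 12.0, 288.0]
tcp_rot: [-179.9, -42.9, 12.5]
[-15.8 -37.6 128.7  24.3  52.3 -36.9] [ 0.664  0.15  -0.732] tilt 42.9
core_disc_center s [233. 204.] 0.57 [508.8 -14.3  13. ]
sawn_block_center s [128. 154.] 0.65 [ 308.9 -235.1   13. ]
sawn_block_center s [239. 213.] 0.55 [533.8  -5.9  13. ]
sawn_block_center w [ 32. 191.] 0.85 [533.5 -11.2  13. ]
hex_chip_center s [246. 199.] 0.37 [499.8  17.9  13. ]
hex_chip_center t [257. 204.] 0.17 [536.8  27.1  13. ]
dish s [244. 220.] 0.97 [546.9   4.    0. ]
dish t [262. 201.] 0.55 [547.6  12.4   0. ]
dish w [ 42. 157.] 0.68 [541.6  20.2   0. ]
```

View pics/d2.png

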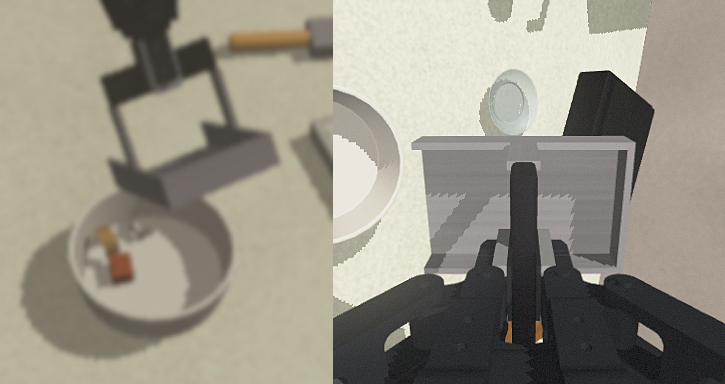

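```bash
python3 w.py '[-300,-40,0]' '[-300,-66,-60]'; for i in 1 2 3 4 5 6; do python3 -m jog '[[-0.2,0,-0.2,0,0]]'|sed -n 1,2p; python3 st.py; done; python3 w.py '[-300,-66,-60]'
```

```text
[-300,-40,0] [-0.221 -0.027 -0.205]
[-300,-66,-60] [-0.266 -0.001 -0.165]
time: 24.7
tool_pos: [513.7, 2.9, 285.5]
[-19.9 -46.4 133.6  25.7  58.2 -39.3] [ 0.657  0.154 -0.738] tilt 42.4
time: 24.8
tool_pos: [484.1, -12.9, 288.8]
[-25.5 -51.2 135.2  28.   64.9 -43.3] [ 0.639  0.166 -0.751] tilt 41.3
time: 24.9
tool_pos: [466.3, -36.6, 292.2]
[-32.1 -51.1 134.2  30.8  70.9 -49. ] [ 0.615  0.185 -0.767] tilt 39.9
time: 25.0
tool_pos: [444.0, -63.6, 299.6]
[-39.8 -51.1 133.1  33.4  77.5 -55.1] [ 0.596  0.203 -0.777] tilt 39.0
time: 25.1
tool_pos: [415.7, -92.3, 306.8]
[-48.5 -51.1 132.1  35.7  84.5 -61.9] [ 0.581  0.22  -0.783] tilt 38.4
time: 25.2
tool_pos: [381.0, -120.6, 314.1]
[-58.1 -51.1 131.3  37.5  91.9 -69.1] [ 0.571  0.234 -0.787] tilt 38.1
[-300,-66,-60] [-0.28  -0.017 -0.14 ]
```

```bash
python3 w.py '[95,315,-10]' ; python3 -m jog '[[0,0,0,0,0]]'|sed -n 1,2p;  python3 w.py '[95,315,-10]'
```

```text
[95,315,-10] [ 0.123 -0.273  0.136]
time: 25.3
tool_pos: [378.1, -127.0, 315.2]
[95,315,-10] [ 0.121 -0.276  0.133]
```

```bash
python3 -m jog '[[0.12,-0.276,0.133,0,0],[0.12,-0.276,0.133,0,0],[0.12,-0.276,0.133,0,0],[0.12,-0.276,0.133,0,0],[0.12,-0.276,0.133,0,0],[0.12,-0.276,0.133,0,0],[0.12,-0.276,0.133,0,0],[0.12,-0.276,0.133,0,0]]'|sed -n 1,2p; python3 st.py; python3 w.py '[-300,-120,-30]'
```

```text
time: 26.1
tool_pos: [470.8, 194.0, 305.2]
[ 12.8 -45.6 129.4   6.6  58.6  -3.4] [ 0.573  0.231 -0.786] tilt 38.1
[-300,-120,-30] [-0.271  0.034 -0.176]
```

```bash
for i in 1 2 3 4 5; do python3 -m jog '[[-0.27,0,-0.18,0,0]]'|sed -n 1,2p; python3 st.py; done; python3 w.py '[-300,-120,-30]' '[-300,-50,-30]'
```

```text
time: 26.2
tool_pos: [443.4, 187.8, 300.5]
[ 12.7 -50.7 132.    6.6  62.3  -3.5] [ 0.556  0.229 -0.799] tilt 36.9
time: 26.3
tool_pos: [429.6, 188.1, 298.8]
[ 13.6 -51.1 131.6   5.7  65.2  -2.4] [ 0.526  0.22  -0.821] tilt 34.8
time: 26.4
tool_pos: [417.0, 190.1, 302.3]
[ 15.  -51.1 130.6   4.5  68.1  -0.8] [ 0.5    0.208 -0.841] tilt 32.8
time: 26.5
tool_pos: [403.0, 193.4, 307.3]
[ 16.9 -51.1 129.4   3.   71.    1.4] [ 0.473  0.195 -0.859] tilt 30.8
time: 26.6
tool_pos: [387.2, 197.8, 314.4]
[ 19.3 -51.1 128.1   1.3  74.2   4.1] [ 0.447  0.18  -0.876] tilt 28.8
[-300,-120,-30] [-0.296  0.034 -0.13 ]
[-300,-50,-30] [-0.28  -0.033 -0.117]
```

```bash
for i in 1 2 3 4 5 6; do python3 -m jog '[[-0.3,0.06,-0.11,0,0]]'|sed -n 1,2p; python3 st.py; done; python3 w.py '[-300,-150,-60]'
```

```text
time: 26.7
tool_pos: [375.8, 196.4, 313.5]
[ 20.3 -51.2 127.7   0.5  76.5   5.1] [ 0.423  0.165 -0.891] tilt 27.0
time: 26.8
tool_pos: [363.7, 194.7, 310.9]
[ 21.3 -51.1 127.4  -0.4  78.8   6.1] [ 0.396  0.148 -0.906] tilt 25.0
time: 26.9
tool_pos: [350.3, 193.4, 311.2]
[ 22.6 -51.1 126.8  -1.3  81.4   7.4] [ 0.368  0.13  -0.921] tilt 23.0
time: 27.0
tool_pos: [335.6, 192.8, 314.1]
[ 24.3 -51.1 126.1  -2.3  84.2   9. ] [ 0.341  0.11  -0.934] tilt 21.0
time: 27.1
tool_pos: [319.3, 193.0, 319.3]
[ 26.4 -51.1 125.1  -3.4  87.2  11. ] [ 0.314  0.09  -0.945] tilt 19.1
time: 27.2
tool_pos: [301.2, 194.0, 326.9]
[ 29.  -51.1 124.   -4.6  90.5  13.4] [ 0.288  0.068 -0.955] tilt 17.2
[-300,-150,-60] [-0.332  0.068 -0.039]
```

```bash
python3 -c "
from h import *
s=r.sense();R=rot(s);d=np.array([385,75,300])-s['tool_pos'];print((R.T@d/1000).round(3),(R.T@np.array([-.3,-.07,-.08])).round(3))"
```

```text
[0.04  0.136 0.042] [-0.318 -0.01  -0.015]
```

```bash
python3 -m jog '[[0.04,0.136,0.042,0,0],[0.04,0.136,0.042,0,0],[0.04,0.136,0.042,0,0],[0.04,0.136,0.042,0,0],[0.04,0.136,0.042,0,0]]'|sed -n 1,2p; python3 st.py;for i in 1 2 3 4 5 6 7; do python3 -m jog '[[-0.32,-0.01,0,0,0]]'|sed -n 1,2p; python3 st.py; done
```

```text
time: 27.7
tool_pos: [385.4, 74.0, 299.2]
[-1.000e-01 -4.650e+01  1.245e+02  3.900e+00  8.520e+01 -1.450e+01] [ 0.288  0.068 -0.955] tilt 17.2
time: 27.8
tool_pos: [359.8, 68.9, 288.7]
[ -1.  -51.  127.7   4.1  87.6 -15.3] [ 0.271  0.066 -0.96 ] tilt 16.2
time: 27.9
tool_pos: [347.5, 64.5, 276.1]
[ -1.7 -51.1 128.7   3.9  89.1 -16.1] [ 0.233  0.062 -0.971] tilt 13.9
time: 28.0
tool_pos: [336.8, 58.8, 268.6]
[ -2.6 -51.2 129.2   3.8  90.6 -17.2] [ 0.199  0.058 -0.978] tilt 11.9
time: 28.1
tool_pos: [325.8, 51.9, 261.8]
[ -3.8 -51.2 129.7   3.7  92.3 -18.5] [ 0.163  0.054 -0.985] tilt 9.9
time: 28.2
tool_pos: [314.7, 43.9, 256.3]
[ -5.2 -51.2 130.    3.6  94.1 -20.2] [ 0.127  0.051 -0.991] tilt 7.9
time: 28.3
tool_pos: [303.2, 34.6, 252.5]
[ -7.  -51.2 130.3   3.4  96.  -22.1] [ 0.092  0.048 -0.995] tilt 5.9
time: 28.4
tool_pos: [291.6, 23.8, 250.3]
[ -9.2 -51.2 130.4   3.2  98.  -24.4] [ 0.056  0.047 -0.997] tilt 4.2
```

```bash
python3 -c "
from h import *
s=r.sense();R=rot(s);d=np.array([340,200,290])-s['tool_pos'];print((R.T@d/1000).round(3),R[:,0])
d=np.array([-170,150,0]);print((R.T@d/1000).round(3),(R.T@np.array([-.12,-.27,-.04])).round(3))"
```

```text
[ 0.097 -0.158 -0.029] [0.9607939  0.26920519 0.06636005]
[-0.123 -0.19  -0.002] [-0.191  0.228  0.02 ]
```

```bash
python3 -m jog '[[0.05,-0.04,-0.01,0,0],[0.097,-0.08,-0.02,0,0],[0.097,-0.12,-0.029,0,0],[0.097,-0.158,-0.029,0,0],[0.04,-0.22,-0.03,0,0],[0.01,-0.27,-0.03,0,0],[-0.02,-0.32,-0.03,0,0],[-0.026,-0.348,-0.03,0,0]]'|sed -n 1,2p; python3 st.py;for i in 1 2 3; do python3 -m jog '[[-0.19,0.23,0.02,0,0]]'|sed -n 1,2p; python3 st.py; done
```

```text
time: 29.2
tool_pos: [186.6, 330.2, 290.0]
[ 53.7 -33.8 116.7  -1.   92.9  37.8] [ 0.057  0.049 -0.997] tilt 4.3
time: 29.3
tool_pos: [162.6, 290.3, 277.1]
[ 52.5 -41.8 122.8  -0.6  95.8  35.7] [ 0.042  0.037 -0.998] tilt 3.2
time: 29.4
tool_pos: [147.9, 244.2, 274.4]
[ 49.  -50.8 127.7  -0.5 100.7  31.6] [ 0.034  0.027 -0.999] tilt 2.5
time: 29.5
tool_pos: [147.7, 225.6, 272.1]
[ 46.8 -51.1 128.   -0.7 103.1  28.9] [ 0.009 -0.009 -1.   ] tilt 0.7
```

```bash
python3 -m jog '[[-0.1,0.28,0.02,0,0]]'|sed -n 1,2p; python3 st.py; python3 -m jog '[[0.05,-0.04,-0.01,0,0],[0.1,-0.06,-0.01,0,0],[0.14,-0.08,-0.01,0,0],[0.17,-0.09,-0.01,0,0],[0.19,-0.09,-0.01,0,0],[0.2,-0.09,-0.01,0,0],[0.2,-0.09,-0.01,0,0],[0.2,-0.09,-0.01,0,0]]'; python3 -m jog '[[0,0,0,0,0],[0,0,0,0,0],[0,0,0,0,0]]'; python3 st.py; python3 - <<'E'
from h import *
p=shot('scene');w=shot('top');v=shot('wrist')
for k in('core_disc_center','sawn_block_center','hex_chip_center','dish','tray_grip','tray_lip'):
    for n,q in(('s',p),('t',w),('w',v)):
        for d in r.pinpoint(q,k)[:1]: print(k,n,np.round(d['uv']),round(d['conf'],2),at(q,d['uv'],0 if k=='dish' else 13))
c=np.hstack([cv2.resize(p['image'][70:270,180:400],None,fx=1.9,fy=1.9),cv2.resize(w['image'][140:300,150:320],None,fx=2.2,fy=2.375)])
cv2.imwrite('pics/f1.png',cv2.cvtColor(c,cv2.COLOR_RGB2BGR)); save(v,'f2')
E
```

```text
time: 29.6
tool_pos: [164.9, 200.1, 274.8]
[ 40.4 -51.1 127.8  -1.  105.   22.1] [-0.011 -0.032 -0.999] tilt 1.9
time: 30.4
tool_pos: [326.5, 347.7, 278.7]
tcp_rot: [178.5, 1.2, 18.1]
ft_force: [0.0, -1.1, -2.6]
finger_gap: 8.5
time: 30.7
tool_pos: [326.1, 347.7, 279.3]
tcp_rot: [178.5, 1.1, 18.1]
ft_force: [-0.2, -0.9, -1.9]
finger_gap: 8.6
[ 41.4 -10.9 100.6  -0.9  91.9  23.2] [-0.01  -0.031 -0.999] tilt 1.9
core_disc_center s [231. 203.] 0.46 [503.7 -17.4  13. ]
core_disc_center t [102. 281.] 0.46 [333.9 435.3  13. ]
sawn_block_center s [236. 215.] 0.44 [539.5 -12.2  13. ]
sawn_block_center t [269. 204.] 0.4 [538.8  -6.2  13. ]
sawn_block_center w [150. 200.] 0.24 [225.8 249.7  13. ]
hex_chip_center s [243. 200.] 0.4 [502.1  11.   13. ]
hex_chip_center t [258. 214.] 0.58 [509.1  24.8  13. ]
dish t [259. 204.] 0.92 [541.5  22.3   0. ]
tray_grip s [382.  39.] 0.91 [ -1.8 550.   13. ]
tray_grip t [105. 277.] 0.97 [343.  427.6  13. ]
tray_lip s [356.  50.] 0.62 [ 35.9 454.2  13. ]
tray_lip t [120. 310.] 0.73 [260.  383.2  13. ]
tray_lip w [150. 198.] 0.91 [226.3 252.5  13. ]
```

View pics/f1.png

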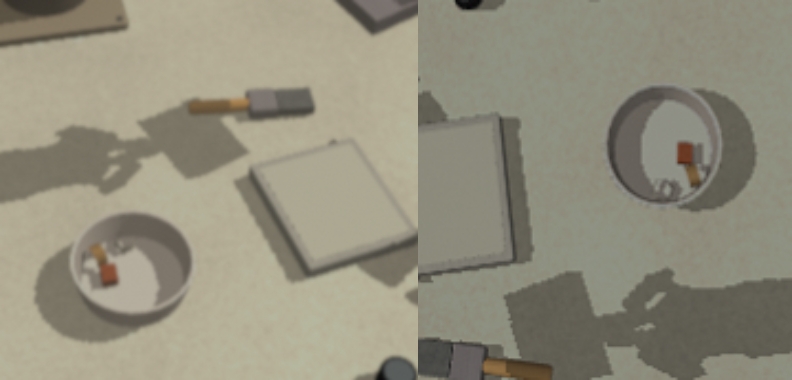

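View pics/f2.png

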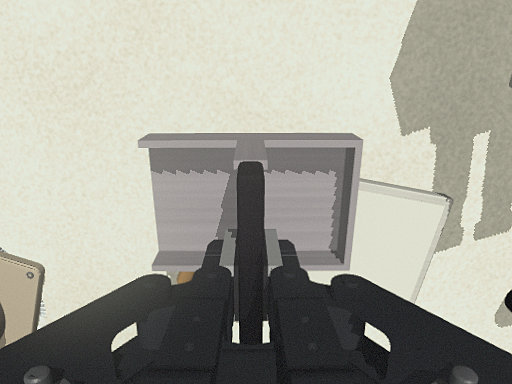

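```bash
python3 -c "
from bench import r
print(r.hand_in())"
```

```text
the job is handed in; nothing more can be done
None
```

The job is handed in at about 31 s of the 51 s limit. All three stones are in the white dish and the empty tray is still in the gripper. The simulator reports no verdict, so this rests on my own checks.

- **How it was done:** The moves cannot tilt the tool directly. I tipped it to about 43° by pushing against the arm's outer reach limit, with the tray's open end uphill so the stones stayed aboard. Over the dish I turned the tray about its own axis so the open end faced downhill and the stones slid out. I then brought the tool level again by pushing against the inner reach limit.
- **Stones:** The last pictures show the block, disc and hex chip in the dish and the tray empty. The disc lies closest to the wall, about 50 mm from the dish axis against the 62 mm limit. That figure is uncertain because the disc may be leaning.
- **Tray:** The tool is at a height of 279 mm, which puts the tray's underside at about 190 mm. The tool is 1.9° off vertical, in roughly the lean it had when it gripped the tray standing level. The gripper reads 8.6 mm on the bar and the arm was still.
- **Surroundings:** The dish estimates agree before and after to within about 1 cm. The light box, brush and loupe that show in the last pictures look undisturbed, and the bin, petri dish and jar stood in place in the overview just before the pour. I did not re-measure any of them.

Some network reports were wrong: one put the disc at the gripper and another put the block at the tray lip. I set these aside because the pictures contradicted them.

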